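# Set the burr gap of the shell mill

### The arm

A 7-joint arm with a two-finger parallel gripper is mounted at the origin on the work surface. World frame = base frame: x ahead of the robot, y to its left, z up, the work surface at z = 0. Lengths are in mm, angles in rad, forces in N, time in s.
With the tool pointing down it reaches from about 400 to 900 mm from the base axis. Payload 5.5 kg.
Tool frame: the origin (TCP) lies at the very end of the fingers, on their centre line; the grasp point (between the pads) lies 19 mm behind it; z points along the fingers, y is the line along which they close (so a half turn about z gives the same grasp; the last joint's range is limited). The gripper opens to 92 mm and grips with 3 to 60 N. Pads are 19 mm wide; open, the fingers measure 130 mm over their backs; the gripper's body (75 mm by 190 mm) begins 47 mm behind the grasp point.
Start: joints at [-1.078, 0.501, -0.427, 1.55, 0.221, 1.138, -0.21], TCP at [148.02, 632.922, 226.729] pointing down, gripper open.
Joint ranges: [-2.88, 2.88], [-0.31, 2.03], [-1.54, 1.56], [0.2, 2.42], [-1.41, 4.55], [0.19, 2.02], [-2.57, 2.57]. Speed limits (rad/s): [2.57, 2.57, 3.14, 3.14, 3.14, 3.14, 3.14].

### API

Orientations are given as a unit quaternion [x, y, z, w].
In Python, from cell import env gives the robot as it stands. The module is installed in compiled form; this text tells all that it offers. Calls block until the motion is done:
- env.goto(position, orientation): joint-space move of the TCP to a pose.
- env.movel(position, frame=None, feed=150): straight line of the TCP; frame=None keeps the orientation; feed is the mean speed in mm/s.
- env.move_j(angles): joint-space move.
- env.let_go() and env.close(grasp_force=None): open the fingers fully, or close them until they stop; grasp_force is the grip in N (None keeps the last).
- env.hold(seconds).
- env.inverse_kinematics(position, orientation): joint angles nearest the present ones, or None.
- env.read_camera(name): name is "scene" or "top" or "wrist"; returns a dict with "color" (420x560x3 uint8, red, green, blue), "mtx" (3x3 intrinsics, pixels), "cam_to_world" (4x4, takes a point from camera to world coordinates); the wrist camera has in their place "tool_from_camera" (4x4, takes a point from camera to tool coordinates, whose origin is the TCP and whose axes are the flange's). Camera axes: x right, y down, z forward; pixel columns grow to the right and rows downward; lengths in mm; the calibration is good to about 2 mm. The wrist camera is an equidistant fisheye: a pixel r from the principal point sees the ray r / f radians off the axis. A picture is of the moment at which its call begins: read the wrist's pose just before it. There is no depth.
A pose or a line that the arm cannot do raises env.MotionError and nothing moves.
- env.finish_job(): hands the job in; it is judged then, once.
Trained networks look in a picture, given as the dict that the camera call returned (one of the last four; its "shot" number tells which), for a name from the list of things; names that differ only in an ending like _2 or _b are one class to them, and where a whole thing is asked for, a point or a joint stands for the part that bears it (a point fixed in the world has none). Each returns a list of dicts, best first, with "confidence" (0 to 1); they miss things now and then, are a little off and sometimes report something else, mostly with a low value. They report only what shows in the picture. A call takes as long as a camera call.
- env.find_in(name, picture): "position" ([column, row] in pixels, amid what is visible of it).
Readings, each from a call of its own:
- env.get_time(): time.
- env.get_joint_positions(): joint angles.
- env.get_joint_vel(): joint speeds.
- env.get_effort(): joint torques, N m.
- env.get_tool_pos(): TCP position.
- env.get_orientation(): TCP orientation.
- env.get_contact_force(): force on the tool from outside, world axes, zero at the start.
- env.get_torque(): the same for the moment, N m.
- env.get_finger_gap(): finger opening in mm.
- env.get_gripper_force(): force on a finger pad.
Only numpy, scipy, OpenCV 4.12 (cv2) and the standard library are available. Lean on these libraries where they do the work, as an engineer would, in place of code of your own. Each camera call takes 0.05 s, during which the arm holds its last target. There are 200 camera calls.

### The job

Set the gap of the eggshell mill: turn the T-handle on top clockwise until the screw bottoms and you feel it firmly bear on the burr, without forcing it, then back it off a quarter turn. Then swing the locking lever fully home to lock the setting, let go, and leave the other things on the bench where they are.

Things in the scene. Friction and masses are not known exactly. Their poses are not given: they have to be found in the camera images.
- mill: Grey bench mill, fixed; origin on the table under the screw's vertical axis; x away from the front chute, y towards the lever, z up. Housing radius 62 to height 98, collar radius 36 to 132. Hopper behind: axis at x 115, rim radius 36, top 170 high. Motor: lying cylinder to y -177, top 100 high. The handle needs 40 to 130 degrees clockwise to bottom, unknown beforehand: feel it.
- handle_grip (a point): On the screw axis in the T-handle's steel bar, at the height to grip it, 168 above the table. The bar is 56 long (this point's x), 14 thick (y), 30 high (152 to 182 above the table); a low pointer 6 wide sticks out 13 past its +x end, 150 to 156 high. z up. It turns about the vertical and does not visibly sink (fine thread). Free turning takes under 0.1 N m.
- handle (a joint): Angle (rad) of the handle anticlockwise from the dark tell-tale ring under it (radius 40, 134 to 140 high). Turned clockwise the handle reaches 0 (pointer over the ring's radial ridge) and pushes the ring along; backed off it leaves the ring behind, so after bottoming this reads the angle backed off: 1.571 (pointer over the tangential ridge) is a quarter turn. It starts at 0.05 to 0.4.
- burr (a joint): Springy wind-up (rad) of the burr under the screw: up to 0.04 in free turning; once the screw has bottomed it grows with clockwise torque, 1 rad per 2.5 N m. Firmly bottomed from 0.1 (0.25 N m), spoilt above 0.24 (0.6 N m). It springs back to about 0 when unloaded. Inside the mill, not visible.
- lock (a joint): Angle of the locking lever in rad: 0 open (arm along the mill's +y), grows anticlockwise seen from above, 1.45 fully home against its stop (arm nearly along the mill's -x). It stays where it is left; moving it takes about 0.15 N m (2 N at the peg).
- lock_peg (a point): On the lever's upright round black peg, 16 in diameter, on the axis, 168 above the table; the peg stands from 138 to 180 high. The dark steel arm below it is 14 wide, 128 to 138 high, with the peg 75 from the pivot.
- lock_pivot (a point): On the lever's vertical pivot axis, 64 from the screw axis along the mill's +y, 168 above the table.
- bowl: White ceramic bowl under the chute, rim radius 38, 42 high; origin under its centre. Leave alone.
- cup: Clear plastic cup, radius 33, 70 high; origin under its centre. Leave alone.
- jar: Amber glass jar, radius 30, 80 high; origin under its centre. Leave alone.
- brush: Brush 170 long lying on the table; origin under its middle. Leave alone.
- spatula: Spatula 180 long lying on the table; origin under its middle. Leave alone.
- dish: Low white ceramic dish, rim radius 45, 30 high; origin under its centre. Leave alone.
- tray: Blue open tray 130 x 190 x 25; origin under its centre. Leave alone.

How it is judged (in metres and radians):
On the way, in this order (a step that is already met when the one before it is completed fails the run):
1. the screw is turned clockwise until it bottoms (0.25 N m on the burr) (value of joint burr above 0.1 rad), for 0.1 s.
2. the handle is backed off a quarter turn from the bottom, the lever still open (value of joint handle between 1.309 and 1.833 rad and value of joint burr below 0.06 rad and value of joint lock below 0.3 rad), for 0.2 s.
At the end, for the whole second after the job is handed in: The handle stands a quarter turn (90 degrees, within 15) anticlockwise of its bottomed position with the burr unloaded, the locking lever is home (beyond 1.3 of 1.45 rad), and everything is at rest (value of joint handle between 1.309 and 1.833 rad and value of joint burr below 0.06 rad and value of joint lock above 1.3 rad and velocity of joint handle between -0.05 and 0.05 rad/s and velocity of joint lock between -0.05 and 0.05 rad/s); the robot touches nothing.
It fails at once if the screw is forced: more than 0.6 N m on the burr (value of joint burr above 0.24 rad).
It fails at once if the lever is swung before the screw was bottomed and backed off (value of joint lock above 0.6 rad and value of joint handle below 1.2 rad).
It fails at once if another thing on the bench is moved by more than 30 mm (distance of any of bowl, cup, jar, brush, spatula, dish, tray from where it was at the start of the episode above 0.03 m).
It also fails if it takes over 72 s, if anything falls off the work surface, if the arm or the gripper's body presses on something with over 40 N, if the wrist force passes 120 N, or if a joint passes its speed limit or range.

## Working session

There is one attempt and no reset: what is moved stays moved. The work goes in short steps, each a Python script; the robot and the scene stay as the last script left them, time stands still between calls to the robot, and variables do not carry over. Pictures are saved under pics/ and viewed, at most 10 in all, crops included, and the job is handed in when it is done.

```bash
mkdir -p pics
cat > h.py <<'E'
from cell import env
import numpy as np, cv2
def save(p,n): cv2.imwrite('pics/'+n,cv2.cvtColor(p['color'],cv2.COLOR_RGB2BGR))
def onplane(p,uv,z):
    M=np.array(p['cam_to_world']);K=np.array(p['mtx'])
    d=M[:3,:3]@np.linalg.solve(K,[uv[0],uv[1],1.]);o=M[:3,3]
    return o+d*(z-o[2])/d[2]
E
python3 - <<'E'
from h import *
im=[]
for c in ['scene','top']:
    p=env.read_camera(c); save(p,c+'0.png'); print(c,np.round(p['cam_to_world'],2).tolist(),np.round(p['mtx'],1).tolist())
    for n,z in [('handle_grip',168),('lock_peg',168),('lock',133),('handle',137),('mill',100),('bowl',21),('cup',35),('jar',40),('brush',5),('spatula',5),('dish',15),('tray',10)]:
        r=env.find_in(n,p)[:2]
        print(n,[(np.round(q['position'],1).tolist(),round(q['confidence'],2),np.round(onplane(p,q['position'],z)).tolist()) for q in r])
print(env.get_time(),env.get_orientation(),env.get_torque())
E
```

```text
scene [[0.2, 0.68, -0.7, 1523.16], [0.98, -0.13, 0.16, -196.43], [0.02, -0.72, -0.7, 1103.32], [0.0, 0.0, 0.0, 1.0]] [[503.6, 0.0, 281.6], [0.0, 503.6, 210.1], [0.0, 0.0, 1.0]]
handle_grip [([283.4, 194.8], 0.62, [524.0, 36.0, 168.0])]
lock_peg [([320.6, 197.0], 0.58, [551.0, 135.0, 168.0])]
lock [([321.6, 196.5], 0.6, [513.0, 151.0, 133.0]), ([283.3, 196.9], 0.43, [495.0, 43.0, 133.0])]
handle [([281.2, 198.3], 0.8, [504.0, 35.0, 137.0]), ([124.6, 260.1], 0.27, [654.0, -394.0, 137.0])]
mill [([278.5, 232.6], 0.78, [599.0, 8.0, 100.0]), ([226.9, 204.2], 0.66, [461.0, -116.0, 100.0])]
bowl [([267.4, 195.3], 0.47, [360.0, 22.0, 21.0]), ([284.0, 196.9], 0.19, [377.0, 72.0, 21.0])]
cup [([227.2, 206.0], 0.58, [400.0, -111.0, 35.0])]
jar [([348.9, 251.1], 0.86, [650.0, 200.0, 40.0])]
brush [([116.4, 287.1], 0.25, [627.0, -441.0, 5.0])]
spatula [([123.1, 261.0], 0.77, [537.0, -425.0, 5.0])]
dish [([117.1, 285.5], 0.94, [630.0, -437.0, 15.0])]
tray [([438.7, 228.0], 0.94, [587.0, 508.0, 10.0])]
top [[0.03, -1.0, 0.09, 436.15], [-1.0, -0.03, 0.01, 21.13], [-0.01, -0.09, -1.0, 1320.09], [0.0,
[... 217 characters left out ...]
628.0, 181.0, 168.0])]
lock [([247.0, 208.7], 0.83, [528.0, 138.0, 133.0])]
handle [([283.9, 208.1], 0.73, [532.0, 48.0, 137.0])]
mill [([290.9, 204.8], 0.76, [543.0, 31.0, 100.0])]
bowl [([284.9, 266.2], 0.91, [387.0, 43.0, 21.0])]
cup [([248.0, 210.0], 0.68, [532.0, 144.0, 35.0]), ([344.6, 256.4], 0.58, [418.0, -112.0, 35.0])]
jar [([227.3, 165.2], 0.9, [649.0, 203.0, 40.0])]
brush [([218.9, 219.7], 0.66, [506.0, 225.0, 5.0])]
spatula [([457.8, 217.8], 0.85, [529.0, -416.0, 5.0])]
dish [([468.4, 170.8], 0.76, [655.0, -442.0, 15.0])]
tray [([118.2, 182.7], 0.62, [599.0, 501.0, 10.0])]
1.3 [ 1.14618492e-01  9.93409584e-01 -2.34542795e-06 -1.30334202e-05] [-0.04775579 -0.00132462 -0.01798112]
```

Run:
```python
import cv2
a=cv2.imread('pics/top0.png')[120:300,180:400]; cv2.imwrite('pics/topc.png',cv2.resize(a,None,fx=3.3,fy=3.3,interpolation=cv2.INTER_CUBIC))
a=cv2.imread('pics/scene0.png')[120:300,180:400]; cv2.imwrite('pics/scc.png',cv2.resize(a,None,fx=3.3,fy=3.3,interpolation=cv2.INTER_CUBIC))
```

```text
(no output)
```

View pics/topc.png

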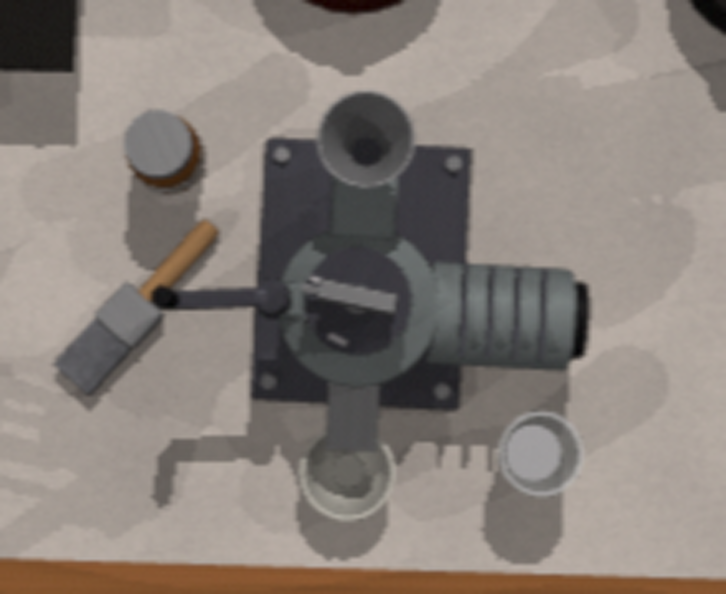

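View pics/scc.png

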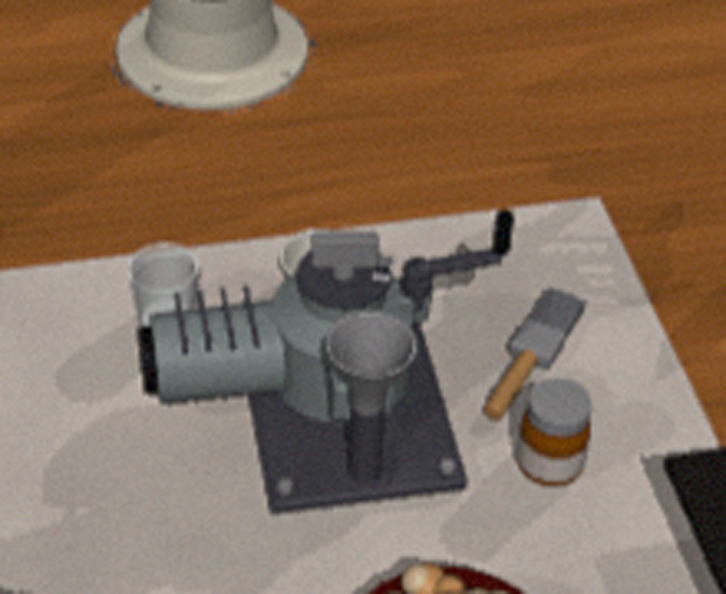

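The top crop shows the bar centred near full-image pixel (287,209). Its pointer end points left and the tangential ridge is at about (282,223). The peg is at about (230,210), the pivot at (262,211) and the hopper rim at (291,162).

I'll take a closer look with the wrist camera from above the screw and scan the reach.

```bash
cat >> h.py <<'E'
from scipy.spatial.transform import Rotation as R
def down(yaw): # tool z down, tool y axis at world angle `yaw`
    y=np.array([np.cos(yaw),np.sin(yaw),0]);z=np.array([0,0,-1.]);x=np.cross(y,z)
    return R.from_matrix(np.c_[x,y,z]).as_quat()
def cur(): return R.from_quat(env.get_orientation()).as_matrix()
def wplane(p,Rm,t,uv,z):
    K=np.array(p['mtx']);T=np.array(p['tool_from_camera'])
    a=(uv[0]-K[0,2])/K[0,0];b=(uv[1]-K[1,2])/K[1,1];th=np.hypot(a,b);s=np.sinc(th/np.pi)
    d=Rm@T[:3,:3]@np.array([a*s,b*s,np.cos(th)])
    o=Rm@T[:3,3]+t; return o+d*(z-o[2])/d[2]
E
python3 - <<'E'
from h import *
p=env.read_camera('top')
for n,u,z in [('bar',(286.7,209.4),182),('barL',(180+305/3.3,120+285/3.3),182),('barR',(180+396/3.3,120+303/3.3),182),('peg',(230,210),180),('piv',(262.4,210.6),140),('hop',(290.9,162.4),170)]: print(n,np.round(onplane(p,u,z),1))
c=np.array([525,36,149.])
q0=env.get_joint_positions()
for y in np.radians(np.arange(-180,180,15)):
    q=env.inverse_kinematics(c,down(y)); print(round(np.degrees(y)),None if q is None else np.round(q,2))
env.goto([500,60,330],down(np.pi/2) if 0 else down(0.0) if env.inverse_kinematics([500,60,330],down(0.)) is not None else down(np.pi))
t=np.array(env.get_tool_pos());Rm=cur()
p=env.read_camera('wrist');save(p,'w0.png');print(t,Rm.round(3).tolist(),np.round(p['tool_from_camera'],2).tolist(),p['mtx'])
for n,z in [('handle_grip',168),('lock_peg',168),('lock',133),('handle',150),('mill',100)]:
    print(n,[(np.round(q['position'],1),round(q['confidence'],2),wplane(p,Rm,t,q['position'],z).round(1)) for q in env.find_in(n,p)[:2]])
print(env.get_time())
E
```

```text
bar [525.1  40.1 182. ]
barL [531.3  73.6 182. ]
barR [520.2   9.  182. ]
peg [520.2 172.7 180. ]
piv [523.8  99.5 140. ]
hop [638.3  33.5 170. ]
-180 [-1.06  0.8   1.36  1.97 -0.88  1.15 -2.47]
-165 [-1.06  0.8   1.36  1.97 -0.88  1.15 -2.21]
-150 [-1.06  0.8   1.36  1.97 -0.88  1.15 -1.95]
-135 [-0.97  0.61  1.13  1.97 -0.66  1.   -1.87]
-120 [-0.97  0.61  1.13  1.97 -0.66  1.   -1.61]
-105 [-0.83  0.49  0.91  1.97 -0.48  0.92 -1.51]
-90 [-0.4   0.36  0.34  1.95 -0.15  0.86 -1.55]
-75 [-0.35  0.35  0.28  1.95 -0.13  0.85 -1.31]
-60 [-0.33  0.35  0.25  1.95 -0.11  0.85 -1.06]
-45 [-0.31  0.35  0.22  1.95 -0.1   0.85 -0.81]
-30 [-0.28  0.35  0.19  1.95 -0.09  0.85 -0.56]
-15 [-0.26  0.35  0.16  1.95 -0.07  0.85 -0.31]
0 [-0.23  0.35  0.13  1.95 -0.06  0.85 -0.07]
15 [-0.2   0.35  0.1   1.95 -0.04  0.85  0.18]
30 [-0.17  0.34  0.06  1.95 -0.03  0.85  0.43]
45 [-0.14  0.34  0.03  1.94 -0.01  0.85  0.68]
60 [-0.11  0.35 -0.01  1.94  0.    0.85  0.92]
75 [-0.08  0.35 -0.04  1.94  0.02  0.85  1.17]
90 [-0.06  0.35 -0.08  1.94  0.03  0.85  1.42]
105 [-0.03  0.35 -0.11  1.94  0.05  0.86  1.
[... 304 characters left out ...]
-0.96, -0.27, 72.48], [1.0, 0.0, -0.0, -0.98], [0.0, -0.27, 0.96, -157.59], [0.0, 0.0, 0.0, 1.0]] [[325.1922621    0.         280.13487308]
 [  0.         325.1922621  210.01898388]
 [  0.           0.           1.        ]]
handle_grip [(array([305.3, 213. ]), 0.74, array([524.6,  41.3, 168. ])), (array([304.8, 119.3]), 0.22, array([522.5, 135.9, 168. ]))]
lock_peg [(array([304.4, 121.5]), 0.6, array([522.1, 133.8, 168. ]))]
lock [(array([304.4, 119.7]), 0.59, array([524.7, 135.7, 133. ]))]
handle [(array([302.6, 214.2]), 0.59, array([523.2,  34.7, 150. ])), (array([314.1, 196.3]), 0.17, array([535.1,  54.7, 150. ]))]
mill [(array([313.6, 198.1]), 0.89, array([539.9,  40.7, 100. ]))]
4.0667
```

View pics/w0.png

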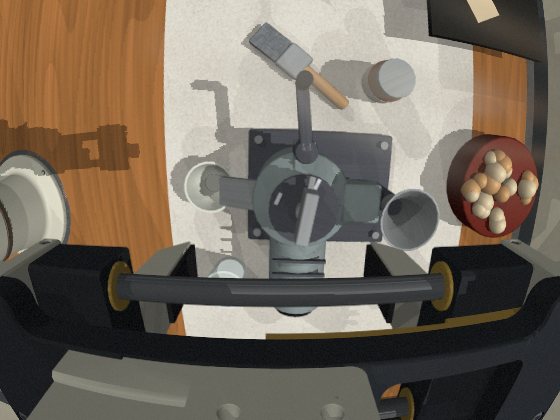

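The wrist view shows the bar at about (308,212) with its pointer end up, the pivot at (306,152), the peg at (303,80) and the hopper at (410,218). I'll come closer so the bar is central.

Run:
```python
from h import *
env.goto([525,38,262],down(0.))
env.hold(.3)
t=np.array(env.get_tool_pos());Rm=cur();np.savez('w1.npz',t=t,Rm=Rm)
p=env.read_camera('wrist');print(t)
for n,z in [('handle_grip',168),('lock_peg',168)]:
    print(n,[(np.round(q['position'],1),round(q['confidence'],2),wplane(p,Rm,t,q['position'],z).round(1)) for q in env.find_in(n,p)[:2]])
import pickle;pickle.dump((p,Rm,t),open('w1.pkl','wb'))
a=p['color'][40:280,160:440];cv2.imwrite('pics/w1.png',cv2.cvtColor(cv2.resize(a,None,fx=2.5,fy=2.5,interpolation=cv2.INTER_CUBIC),cv2.COLOR_RGB2BGR))
```

```text
[525.60818053  38.77760012 263.65769898]
handle_grip [(array([282.3, 208.5]), 0.63, array([526.6,  41.6, 168. ]))]
lock_peg [(array([277.9,  90.8]), 0.62, array([523., 135., 168.]))]
```

View pics/w1.png

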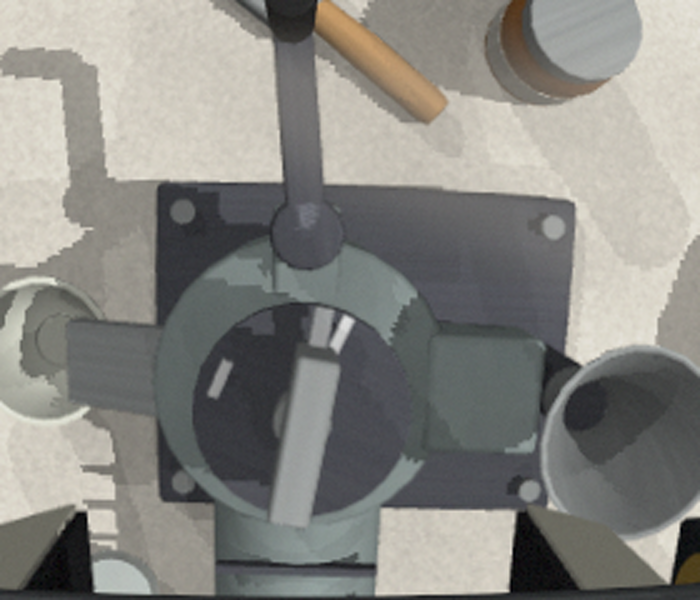

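The close-up crop shows:
- **Bar top face:** corners at crop (301,360), (340,360), (309,525) and (270,520).
- **Pointer:** at (321,325), with the radial ridge just clockwise of it at (343,332).
- **Tangential ridge:** at (220,378).
- **Ring:** centre at (302,412).

Run:
```python
from h import *
import pickle
p,Rm,t=pickle.load(open('w1.pkl','rb'))
f=lambda u,z: wplane(p,Rm,t,np.array(u)/2.5+[160,40],z)
for n,u,z in [('c1',(301,360),182),('c2',(340,360),182),('c3',(309,525),182),('c4',(270,520),182),('ring',(302,412),140),('ringL',(193,412),140),('ringR',(411,412),140),('ringT',(302,303),140),('ridge',(343,332),140),('tang',(220,378),140),('piv',(308,232),142),('hop',(627,440),170),('ptr',(321,325),156)]: print(n,f(u,z).round(1))
a=(f((301,360),182)+f((340,360),182))/2;b=(f((309,525),182)+f((270,520),182))/2
print('bar',(a+b)/2,np.linalg.norm(a-b),np.degrees(np.arctan2(*(a-b)[1::-1])))
```

```text
c1 [525.   64.5 182. ]
c2 [536.7  64.5 182. ]
c3 [527.6  11.2 182. ]
c4 [515.2  12.9 182. ]
ring [525.5  37.4 140. ]
ringL [486.3  37.4 140. ]
ringR [564.8  37.4 140. ]
ringT [525.4  76.5 140. ]
ridge [539.8  66.4 140. ]
tang [496.4  49.8 140. ]
piv [527.4 101.4 142. ]
hop [636.5  35.7 170. ]
ptr [531.6  71.2 156. ]
bar [526.11119176  38.30172764 182.        ] 53.25086582927302 79.82693837636407
```

```bash
cat >> h.py <<'E'
C=np.array([525.9,38.1,149.])
def st(k=3):
    f=[];m=[]
    for _ in range(k): f.append(env.get_contact_force());m.append(env.get_torque());env.hold(.03)
    return np.mean(f,0),np.mean(m,0)
def yaw(): 
    r=cur(); return np.degrees(np.arctan2(r[1,1],r[0,1]))
E
python3 - <<'E'
from h import *
y0=np.radians(-10.2)
env.goto(C+[0,0,60],down(y0)); env.movel(C.tolist(),feed=120)
env.hold(.3);print(env.get_tool_pos(),yaw(),st(),env.get_time())
env.close(40);env.hold(.2)
print(env.get_finger_gap(),env.get_gripper_force(),env.get_tool_pos(),yaw(),st(),env.get_time(),np.round(env.get_joint_positions(),2))
E
```

```text
[526.36709363  38.16184    149.69303304] -10.192057758307916 (array([ 0.21092974,  0.36503045, -0.09110792]), array([-0.07416938,  0.08123231, -0.01535935])) 6.2917
16.515503425149095 39.99844551086426 [526.31269634  38.01117067 149.08970503] -10.207665249280087 (array([ 2.32720455,  0.01901799, -1.88773609]), array([-0.17758103, -0.53254348, -0.00943142])) 7.775 [-0.25  0.35  0.16  1.95 -0.07  0.85 -0.24]
```

Run:
```python
from h import *
P=np.array(C);y=-10.2;t0=env.get_time()
def step(d):
    global y
    q=env.inverse_kinematics(P,down(np.radians(y-d)))
    if q is None: return False
    y-=d; env.goto(P,down(np.radians(y))); return True
for i in range(100):
    d=6 if y>-40 else 2.5
    if y-d<-131 or not step(d): print('limit');break
    f,m=st(2)
    if i%3==0 or abs(m[2])>.12: print(round(y,1),round(yaw(),1),f.round(1),m.round(3),round(env.get_time(),1))
    if abs(m[2]+.015)>.31: break
print(y,yaw(),env.get_tool_pos(),env.get_finger_gap(),np.round(env.get_joint_positions(),2),env.get_time())
```

```text
-16.2 -16.0 [ 3.4 -0.2 -1.4] [-0.306 -0.721 -0.002] 8.1
-34.2 -34.0 [ 5.1 -1.3 -2.7] [-0.378 -1.056  0.017] 9.0
-45.2 -45.0 [ 4.8 -1.  -3.8] [-0.478 -1.133  0.074] 10.0
-52.7 -52.5 [ 5.7 -2.3 -3.5] [-0.525 -1.149  0.051] 10.9
-60.2 -60.0 [ 5.5 -2.5 -3.9] [-0.534 -1.198  0.071] 11.9
-67.7 -67.5 [ 5.2 -1.8 -3.2] [-0.591 -1.183  0.047] 12.8
-75.2 -75.0 [ 6.7 -3.1 -3.3] [-0.655 -1.203 -0.   ] 13.8
-82.7 -82.5 [ 7.3 -2.9 -3.3] [-0.66  -1.202  0.059] 14.7
-90.2 -90.0 [ 5.9 -2.7 -4.1] [-0.725 -1.238  0.05 ] 15.7
-97.7 -97.5 [ 6.  -3.3 -3.7] [-0.788 -1.172  0.133] 16.6
-100.2 -100.0 [ 6.  -3.6 -3.6] [-0.816 -1.189  0.207] 17.0
-102.7 -102.5 [ 5.6 -3.1 -3.7] [-0.837 -1.214  0.243] 17.3
-105.2 -105.0 [ 5.7 -4.2 -3.7] [-0.877 -1.216  0.327] 17.6
-105.2 -104.98333628954595 [526.81022066  36.92919842 149.15940831] 17.006431419900824 [-0.53  0.38  0.5   1.95 -0.24  0.86 -1.74] 17.5917
```

Run:
```python
from h import *
y=-105.2
for _ in range(4):
    y-=1.2; env.goto(C,down(np.radians(y)));f,m=st(4);print(y,yaw(),m.round(3))
    if m[2]>.39: break
env.hold(.3);f,m=st(4);print(m.round(3),env.get_finger_gap(),env.get_time())
t=np.array(env.get_tool_pos());Rm=cur()
p=env.read_camera('wrist')
a=p['color'][40:280,160:440];cv2.imwrite('pics/w2.png',cv2.cvtColor(cv2.resize(a,None,fx=2.5,fy=2.5),cv2.COLOR_RGB2BGR))
print(y)
```

```text
-106.4 -106.17603717171335 [-0.883 -1.2    0.332]
-107.60000000000001 -107.3708170553196 [-0.877 -1.218  0.383]
-108.80000000000001 -108.56719372438141 [-0.879 -1.166  0.399]
[-0.887 -1.184  0.414] 16.984825046020745 19.175
-108.80000000000001
```

View pics/w2.png

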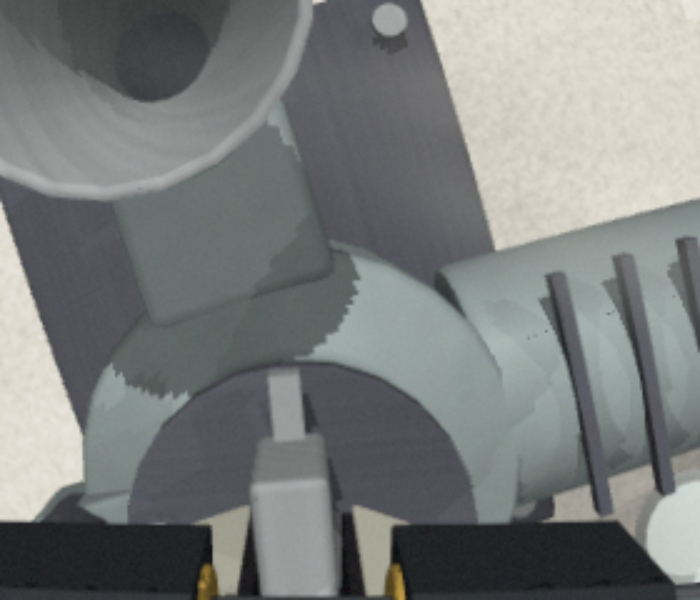

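The crop shows the bar held between the pads, with its pointer at (286,405) covering the ridge. The screw is bottomed, with a measured moment of 0.41 N m. Now I'll back off.

Run:
```python
from h import *
for y in np.linspace(-108.8,-15.0,8)[1:]: env.goto(C,down(np.radians(y)))
env.hold(.3);f,m=st(4);print(yaw(),f.round(1),m.round(3),env.get_time())
env.let_go();env.hold(.2)
env.movel((C+[0,0,110]).tolist(),feed=150)
env.hold(.2)
t=np.array(env.get_tool_pos());Rm=cur()
p=env.read_camera('wrist');import pickle;pickle.dump((p,Rm,t),open('w3.pkl','wb'))
for n,z in [('handle_grip',168),('lock_peg',168)]:
    print(n,[(np.round(q['position'],1),round(q['confidence'],2),wplane(p,Rm,t,q['position'],z).round(1)) for q in env.find_in(n,p)[:2]])
a=p['color'][40:280,160:440];cv2.imwrite('pics/w3.png',cv2.cvtColor(cv2.resize(a,None,fx=2.5,fy=2.5),cv2.COLOR_RGB2BGR))
print(yaw(),env.get_time())
```

```text
-15.18043525443914 [ 5.1 -1.  -2.6] [-0.354 -1.063  0.016] 21.875
handle_grip [(array([281.5, 208.8]), 0.92, array([526.2,  41.7, 168. ]))]
lock_peg [(array([250.7,  94.1]), 0.62, array([526.9, 133.9, 168. ]))]
-15.002050176473055 24.5667
```

View pics/w3.png

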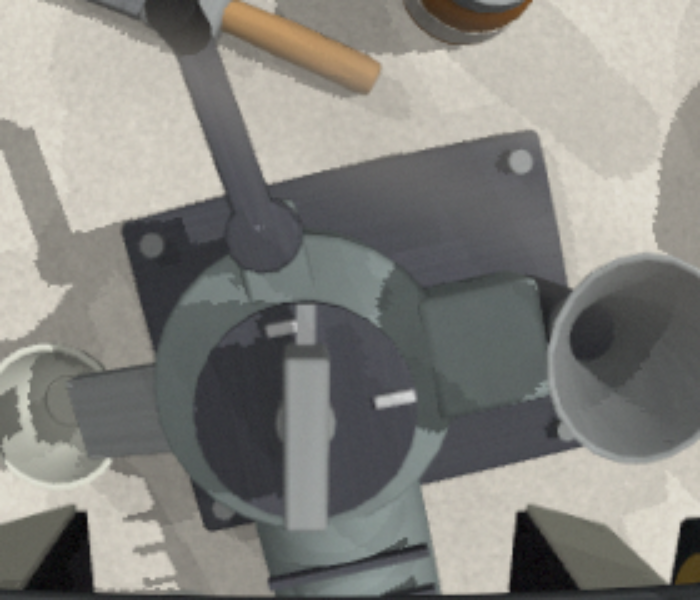

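The pointer at (307,325) sits slightly clockwise of the tangential ridge centre at (281,328), and the radial ridge is at (395,399). I'll compute the angle and nudge it.

Run:
```python
from h import *
import pickle
p,Rm,t=pickle.load(open('w3.pkl','rb'))
f=lambda u,z: wplane(p,Rm,t,np.array(u)/2.5+[160,40],z)
ring=(f((193,412),140)+f((416,412),140)+f((305,302),140)*0)/2
ang=lambda a:np.degrees(np.arctan2(a[1],a[0]))
r=f((395,399),140)-C;g=f((281,329),140)-C;b=(f((287,359),182)+f((328,359),182))/2-(f((286,527),182)+f((328,527),182))/2
h=ang(b)-ang(r);print(ring,ang(r),ang(g),ang(b),'handle',h)
d=90-h
if 2<d<15:
    y=ang(b)-90
    env.goto(C+[0,0,60],down(np.radians(y)));env.movel(C.tolist(),feed=150);env.close(40)
    env.goto(C,down(np.radians(y+d+1)));env.hold(.2);print(st()[1]);env.let_go();env.hold(.1)
env.movel((C+[0,0,110]).tolist(),feed=150);env.hold(.2)
t=np.array(env.get_tool_pos());Rm=cur()
p=env.read_camera('wrist');pickle.dump((p,Rm,t),open('w4.pkl','wb'))
a=p['color'][20:260,160:440];cv2.imwrite('pics/w4.png',cv2.cvtColor(cv2.resize(a,None,fx=2.5,fy=2.5),cv2.COLOR_RGB2BGR))
print(yaw(),env.get_time())
```

```text
[525.45640549  37.63662529 140.        ] -7.418780992656279 91.2948609281884 75.0094630746232 handle 82.42824406727948
[-0.26823453 -0.56198996  0.04732831]
-6.417506822174796 29.6583
```

View pics/w4.png

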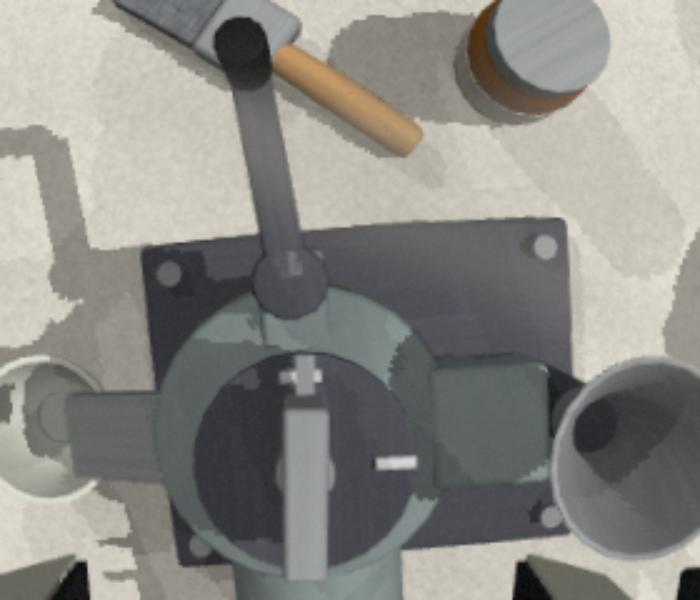

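The pointer now sits over the middle of the tangential ridge at (302,377). The lever peg's top is at crop (243,40) and the pivot at (291,285). Next I'll swing the lever.

Run:
```python
from h import *
import pickle
p,Rm,t=pickle.load(open('w4.pkl','rb'))
f=lambda u,z: wplane(p,Rm,t,np.array(u)/2.5+[160,20],z)
peg=f((243,38),180);peg2=f((250,80),140);piv=f((291,283),140);r=f((395,463),140)
print(peg,peg2,piv,np.linalg.norm((peg-piv)[:2]),np.degrees(np.arctan2(*(peg-piv)[1::-1])),np.linalg.norm((piv-C)[:2]))
a0=np.degrees(np.arctan2(*(peg-C)[1::-1]));print('mill y dir',a0,np.linalg.norm((peg-C)[:2]))
u=lambda a:np.array([np.cos(np.radians(a)),np.sin(np.radians(a)),0])
V=C+64*u(a0)
np.savez('lev.npz',V=V,a0=a0)
s=V+75*u(a0); print('peg target',s)
assert np.linalg.norm((s-peg)[:2])<6
env.goto(s+[0,0,65],down(np.radians(a0-90)));env.movel(s.tolist(),feed=120)
env.hold(.2);print(st(2)[0].round(1));env.close(12);env.hold(.2)
print(env.get_finger_gap(),env.get_gripper_force(),st()[0].round(1),env.get_tool_pos(),env.get_time())
```

```text
[522.9523072  175.37877328 180.        ] [522.0053766  171.14305589 140.        ] [527.79974903 100.20652001 140.        ] 75.32838345308302 93.68957875648978 62.135568514070535
mill y dir 91.23008389225477 137.310416525272
peg target [522.91603629 177.06796739 149.        ]
[ 0.4 -0.7 -0.4]
15.666684955268043 12.000038176774979 [-0.7 -0.4  0.2] [522.85536175 177.09785354 148.98224366] 32.7167
```

Run:
```python
from h import *
V=C+64*np.array([np.cos(np.radians(89.3)),np.sin(np.radians(89.3)),0])
u=lambda a:np.array([np.cos(np.radians(a)),np.sin(np.radians(a)),0])
for a in list(range(97,161,6))+list(range(161,181,2)):
    env.goto(V+75*u(a),down(np.radians(a-90)));f,m=st(2)
    tan=np.array([-np.sin(np.radians(a)),np.cos(np.radians(a)),0])
    print(a,'tan %.1f rad %.1f z %.1f'%(f@tan,f@u(a),f[2]),round(env.get_time(),1))
    if f@tan<-8: break
pt=np.array(env.get_tool_pos());print(pt,np.degrees(np.arctan2(*(pt-V)[1::-1])),env.get_finger_gap())
```

```text
97 tan 2.2 rad -0.4 z 1.4 33.0
103 tan 0.8 rad -1.1 z 0.2 33.4
109 tan 1.1 rad -1.8 z 0.1 33.7
115 tan 0.8 rad -2.1 z -0.1 34.0
121 tan 0.1 rad -2.8 z -0.6 34.3
127 tan -0.0 rad -3.2 z -0.8 34.6
133 tan 0.6 rad -4.2 z -1.5 34.9
139 tan 0.9 rad -4.7 z -2.2 35.2
145 tan 0.8 rad -4.8 z -1.5 35.6
151 tan 1.0 rad -4.4 z -2.1 35.9
157 tan 0.1 rad -3.5 z -0.7 36.2
161 tan 0.5 rad -3.0 z -0.2 36.5
163 tan -1.3 rad -3.2 z -0.7 36.8
165 tan -1.1 rad -2.3 z -0.0 37.1
167 tan -0.9 rad -1.6 z 0.8 37.5
169 tan -0.7 rad -1.2 z 2.6 37.8
171 tan -0.5 rad -0.8 z 3.2 38.1
173 tan -4.8 rad 0.3 z 1.4 38.4
175 tan -11.8 rad -0.7 z -1.9 38.7
[452.5031189  111.98342449 149.15163059] 172.40710343428526 15.676577799780267
```

The lever met its stop at about 172°, as predicted. I'll release it, retract and verify.

Run:
```python
from h import *
env.let_go();env.hold(.2)
p0=np.array(env.get_tool_pos());env.movel((p0+[0,0,110]).tolist(),feed=150)
env.goto([525,38,275],down(0.));env.hold(.3)
print(st()[0].round(1),env.get_time())
p=env.read_camera('wrist')
a=p['color'][20:270,130:440];cv2.imwrite('pics/w5.png',cv2.cvtColor(cv2.resize(a,None,fx=2.3,fy=2.3),cv2.COLOR_RGB2BGR))
```

```text
[-0.3  0.7  0.2] 42.6667
```

View pics/w5.png

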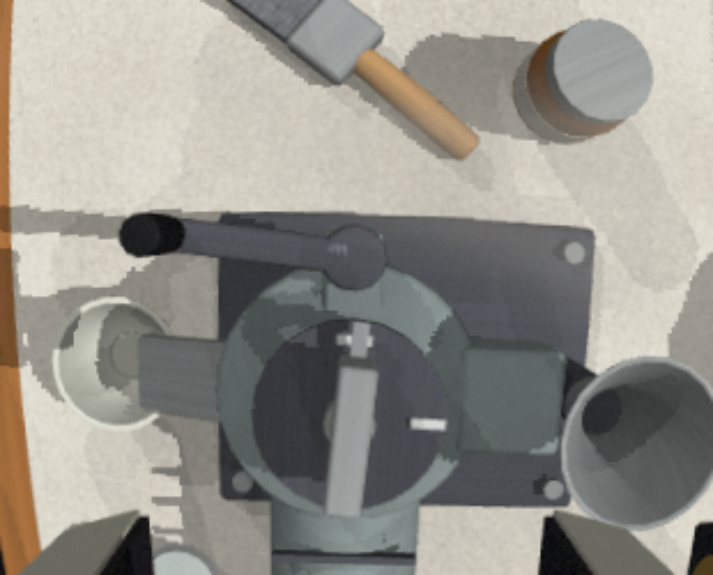

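The lever is home, with its peg at (150,235) near the mill's -x. The pointer is over the tangential ridge at (357,340), and nothing else has moved.

```bash
python3 -c "
from cell import env
print(env.finish_job())"
```

```text
the job is handed in; nothing more can be done
None
```

I bottomed the screw at about 0.41 N m, backed the handle off a quarter turn (pointer over the tangential ridge), swung the lever to its stop, released it and handed the job in; the result was not reported back.

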